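Line up the lubricators by size on the drip pads

ROBOT

A 6-joint arm with a two-finger parallel gripper is mounted at the origin on the work surface. World frame = base frame: x ahead of the robot, y to its left, z up, the work surface at z = 0. Lengths are in m, angles in degrees, forces in N, time in s.
With the tool pointing down it reaches from about 0.375 to 0.925 m from the base axis. Payload 5.7 kg.
Tool frame: the origin (TCP) lies where the fingers leave the gripper's body, on its centre line; the fingertips stand 73 mm ahead of it and the grasp point (between the pads) lies 54 mm ahead of it; y points along the fingers, z is the direction in which the jaws open and shut, and the axes are right-handed (so a half turn about y gives the same grasp; the last joint's range is limited). The gripper opens to 85 mm and grips with 20 to 120 N. Pads are 22 mm wide; open, the fingers measure 114 mm over their backs; the gripper's body (76 mm by 85 mm) begins 54 mm behind the grasp point. The pads swing forward as they close: fully open they stand 13 mm farther back than shut.
Start: joints at [67.661, 20.558, 86.54, -0, 72.909, -6.595], TCP at [0.163, 0.577, 0.304] pointing down, gripper open.
Joint ranges: [-170.27, 170.27], [-57.76, 135], [12.27, 136.19], [-55.21, 235.2], [11.17, 155.16], [-170.74, 170.74]. Speed limits (degrees/s): [136.94, 136.94, 180, 180, 180, 180].

INTERFACE

Orientations are given as [roll, pitch, yaw] about the fixed x, y, z axes, in that order (R = Rz(yaw) Ry(pitch) Rx(roll)).
In Python, from plant import env gives the robot as it stands.
- The arm moves only by the tool step_arm, never from a script. Its argument "motion" is a list of rows, each an object with "delta_pos": the shift along the world's x, y, z in m, a list of three; "turn": the turn, a rotation vector about the world's x, y, z in rad, a list of three. A call has 1 to 20 rows; each row is the pose to reach, as a shift and turn from the pose commanded when the call began; what a row does not reach only later rows make up. A row lasts 1/10 s, in which the tool goes at most 50 mm and 8.59 degrees, less where a joint would pass 70% of its speed; a pose out of reach is approached as far as the arm can. A call with a gripper value outside its range is refused whole. "hand" is the opening, from 0 (shut) to 1 (fully open), set as the call begins (left out, the last holds). The fingers move at their own pace and stop on an object; "grip_force" is the grip in N (left out, the last holds). Time passes only in rows, so rows that repeat a pose let the fingers close. It gives the time, the measured TCP pose, the force and the opening at its end, in the units of the state.
- env.read_state(): the state, without advancing time (a new reading comes with each control period).
- env.camera(name): name is "scene" or "top"; returns a dict with "color" (420x560x3 uint8, blue, green, red), "fx", "fy", "cx", "cy" (pixels), "cam_to_world" (4x4, takes a point from camera to world coordinates). Camera axes: x right, y up, looking along -z (the intrinsics and any distortion apply to the point x, -y, -z); pixel columns grow to the right and rows downward; lengths in m; the calibration is good to about 2 mm. A picture is of the moment at which its call begins. There is no depth.
- env.sign_off(): hands the job in, once; it reports no verdict.
The state is a dict: "time_s": time; "qpos": joint angles; "joint_vel": joint speeds; "tau": joint torques, N m; "eef_pos": TCP position; "ee_rot": TCP orientation; "wrist_force": force on the tool from outside, world axes, zero at the start; "moment": the same for the moment, N m; "width": opening from 0.0 (shut) to 1.0 (fully open).
Only numpy, scipy, OpenCV 4.12 (cv2) and the standard library are available. Lean on these libraries where they do the work, as an engineer would, in place of code of your own. Each camera call takes 0.05 s, during which the arm holds its last target.

TASK

Stand the four brass lubricators upright on the row of coloured drip pads in order of size, one centred on each pad: the smallest on the red pad at one end, then growing pad by pad along the row to the largest on the white pad at the other end. Set each one down gently rather than dropping it, do not tip any over, and leave the slide valve and the pipe bend where they lie.

Things in the scene. Friction and masses are not known exactly. Their poses are not given: they have to be found in the camera images.
- lub1_c (a point): smallest brass displacement lubricator, loose, standing upright: plain brass barrel 26 mm in diameter and 33 mm tall with a narrower knurled knob on top, 46 mm tall overall. The point is on its axis half-way up (23 mm above its underside; the barrel can be gripped there), z up. Its underside starts on the desk top (z = 0).
- lub2_c (a point): second smallest brass displacement lubricator, loose, standing upright: plain brass barrel 30 mm in diameter and 45 mm tall with a narrower knurled knob on top, 58 mm tall overall. The point is on its axis half-way up (29 mm above its underside; the barrel can be gripped there), z up. Its underside starts on the desk top (z = 0).
- lub3_c (a point): second largest brass displacement lubricator, loose, standing upright: plain brass barrel 34 mm in diameter and 57 mm tall with a narrower knurled knob on top, 70 mm tall overall. The point is on its axis half-way up (35 mm above its underside; the barrel can be gripped there), z up. Its underside starts on the desk top (z = 0).
- lub4_c (a point): largest brass displacement lubricator, loose, standing upright: plain brass barrel 38 mm in diameter and 69 mm tall with a narrower knurled knob on top, 82 mm tall overall. The point is on its axis half-way up (41 mm above its underside; the barrel can be gripped there), z up. Its underside starts on the desk top (z = 0).
- pad_red: red round drip pad, 48 mm in diameter, 2 mm thick, fixed on a dark wooden board 70 x 300 mm, 6 mm thick, at one end of the row of four. Pads lie 75 mm apart in a straight row along the board. Origin: centre of the pad's underside; its upper face is 2 mm above that (8 mm above the desk), z up.
- pad_white: white round drip pad, 48 mm in diameter, 2 mm thick, fixed on a dark wooden board 70 x 300 mm, 6 mm thick, at the other end of the row, opposite the red one. Pads lie 75 mm apart in a straight row along the board. Origin: centre of the pad's underside; its upper face is 2 mm above that (8 mm above the desk), z up.
- pad_green: green round drip pad, 48 mm in diameter, 2 mm thick, fixed on a dark wooden board 70 x 300 mm, 6 mm thick, one of the two inner pads; which of green and blue lies next to red differs. Pads lie 75 mm apart in a straight row along the board. Origin: centre of the pad's underside; its upper face is 2 mm above that (8 mm above the desk), z up.
- pad_blue: blue round drip pad, 48 mm in diameter, 2 mm thick, fixed on a dark wooden board 70 x 300 mm, 6 mm thick, the other inner pad. Pads lie 75 mm apart in a straight row along the board. Origin: centre of the pad's underside; its upper face is 2 mm above that (8 mm above the desk), z up.
- slide_valve: bystander: loose brass slide valve block, 42 x 28 mm, 22 mm high, with a 22 mm steel rod out of its +x end, lying among the lubricators. Origin: centre of its underside. To be left alone.
- pipe_bend: bystander: loose copper pipe bend of 14 mm pipe with brass end nuts, about 100 x 100 mm, 21 mm high, lying to the robot's right. Origin: on the desk, about 20 mm inside the middle of the curve. To be left alone. Nothing else that stands between the lubricators and the board is higher than 25 mm; the taller equipment is along the back and sides of the desk.

How it is judged (in metres and radians):
At the end, for the whole second after the job is handed in: The smallest lubricator is on the red pad, the second smallest on the inner pad next to red, the second largest on the inner pad next to white and the largest on the white pad, each standing on its pad with its axis within 13 mm of the pad's centre, upright within 0.1 rad, released and at rest (horizontal distance between lub1_c and pad_red below 0.013 m and z of lub1_c in the frame of pad_red below 0.029 m and horizontal distance between lub4_c and pad_white below 0.013 m and z of lub4_c in the frame of pad_white below 0.047 m and ((horizontal distance between pad_green and pad_red below 0.11 m and (horizontal distance between lub2_c and pad_green below 0.013 m and z of lub2_c in the frame of pad_green below 0.035 m) and (horizontal distance between lub3_c and pad_blue below 0.013 m and z of lub3_c in the frame of pad_blue below 0.041 m)) or (horizontal distance between pad_blue and pad_red below 0.11 m and (horizontal distance between lub2_c and pad_blue below 0.013 m and z of lub2_c in the frame of pad_blue below 0.035 m) and (horizontal distance between lub3_c and pad_green below 0.013 m and z of lub3_c in the frame of pad_green below 0.041 m))) and angle between each of lub1_c, lub2_c, lub3_c, lub4_c's own z axis and vertical below 0.1 rad and linear speed of each of lub1, lub2, lub3, lub4 below 0.02 m/s); the robot touches nothing.
It fails at once if a lubricator is knocked or laid over (angle between any of lub1_c, lub2_c, lub3_c, lub4_c's own z axis and vertical above 0.7 rad).
It fails at once if a lubricator is dropped: out of the fingers with its underside more than 30 mm above the desk top ((contact force between the fingers and lub1 below 0.01 N and height (world z) of lub1_c above 0.053 m) or (contact force between the fingers and lub2 below 0.01 N and height (world z) of lub2_c above 0.059 m) or (contact force between the fingers and lub3 below 0.01 N and height (world z) of lub3_c above 0.065 m) or (contact force between the fingers and lub4 below 0.01 N and height (world z) of lub4_c above 0.071 m)).
It fails at once if the slide valve or the pipe bend is moved by more than 12 mm (distance of any of slide_valve, pipe_bend from where it was at the start of the episode above 0.012 m).
It also fails if it takes over 106 s, if anything falls off the work surface, if the arm or the gripper's body presses on something with over 40 N, if the wrist force passes 120 N, or if a joint passes its speed limit or range.

## Working session

There is one attempt and no reset: what is moved stays moved. The work goes in short steps, Python scripts to look and compute and a tool call to move; the robot and the scene stay as the last step left them, time stands still between calls to the robot, and variables do not carry over. Pictures are saved under pics/ and viewed, and the job is handed in when it is done.

Besides the shell and the picture viewer there is one more tool, called by a JSON object that holds its "op" and its "data", one argument or row to a line. step_arm: Moves the arm, as the interface text tells. Its arguments: {"type":"object","properties":{"motion":{"type":"array"},"hand":{"type":"number"},"grip_force":{"type":"number"}},"required":["motion"]}

```bash
ls; mkdir -p pics; python3 - <<'E'
from plant import env
import cv2,numpy as np
s=env.read_state()
for k,v in s.items(): print(k,np.round(v,4))
for n in("scene","top"):
    c=env.camera(n); cv2.imwrite(f"pics/{n}0.png",c["color"])
    print(n,c["fx"],c["fy"],c["cx"],c["cy"],[k for k in c]); print(np.round(c["cam_to_world"],4))
E
```

```text
pics
time_s 0.0
qpos [ 6.76616e+01  2.05977e+01  8.66011e+01 -5.00000e-04  7.29098e+01
 -6.59380e+00]
joint_vel [ 0.0425  0.0109  0.041   0.0302  0.0431 -0.0143]
tau [-3.70000e-03 -5.27625e+01 -2.78620e+01 -5.00000e-04  1.34000e-02
  1.00000e-04]
eef_pos [0.1626 0.577  0.303 ]
ee_rot [-9.01079e+01  1.20000e-02 -1.57445e+01]
wrist_force [-0.3866 -0.228  -0.9919]
moment [-0.02   -0.0089  0.0016]
width 1.0006
scene 392.4596736990015 392.4596736990015 287.03447747065775 203.65955479120916 ['color', 'fx', 'fy', 'cx', 'cy', 'cam_to_world']
[[ 0.7639 -0.3688  0.5295  0.9615]
 [ 0.6453  0.4308 -0.6309 -0.5076]
 [ 0.0045  0.8237  0.5671  0.4977]
 [ 0.      0.      0.      1.    ]]
top 503.85296271074225 503.85296271074225 279.2754514867673 204.74363391697602 ['color', 'fx', 'fy', 'cx', 'cy', 'cam_to_world']
[[ 0.0134  0.9969 -0.0781  0.4769]
 [-0.9994  0.0158  0.03   -0.0218]
 [ 0.0311  0.0776  0.9965  1.0647]
 [ 0.      0.      0.      1.    ]]
```

View pics/scene0.png

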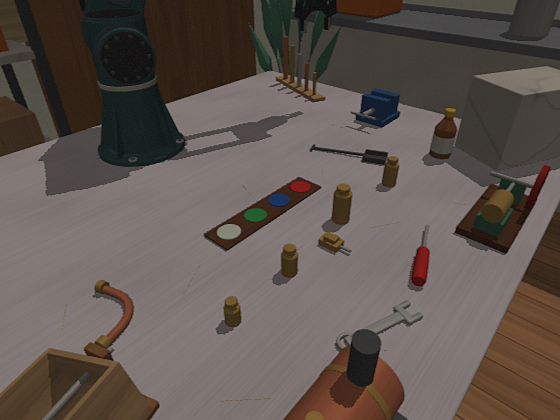

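View pics/top0.png

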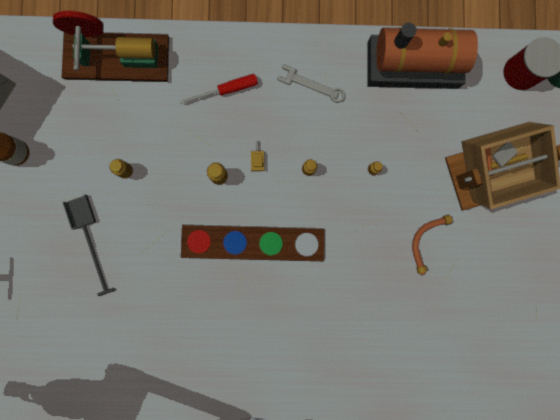

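The scene view shows four lubricators, the slide valve near (332,242) and the board. In the top view the pads run red (199,241), blue (235,243), green (271,244), white (307,244). The lubricators are near (120,168), (217,173), (310,167) and (376,168). I'll enlarge both views.

```bash
python3 - <<'E'
import cv2
t=cv2.imread("pics/top0.png"); s=cv2.imread("pics/scene0.png")
a=t[140:270,90:250]; b=t[140:270,240:400]
cv2.imwrite("pics/ta.png",cv2.resize(a,None,fx=4.5,fy=4.5,interpolation=cv2.INTER_CUBIC))
cv2.imwrite("pics/tb.png",cv2.resize(b,None,fx=4.5,fy=4.5,interpolation=cv2.INTER_CUBIC))
a=s[140:340,200:420]
cv2.imwrite("pics/sa.png",cv2.resize(a,None,fx=3,fy=3,interpolation=cv2.INTER_CUBIC))
E
```

```text
(no output)
```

View pics/ta.png

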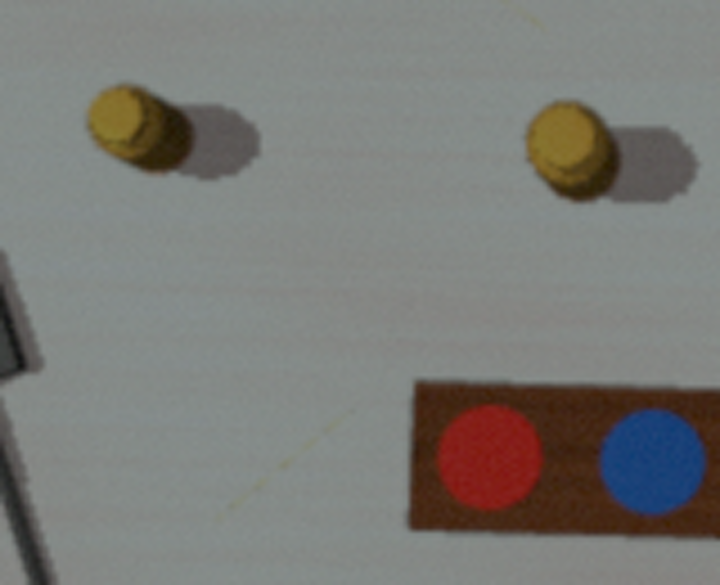

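View pics/tb.png

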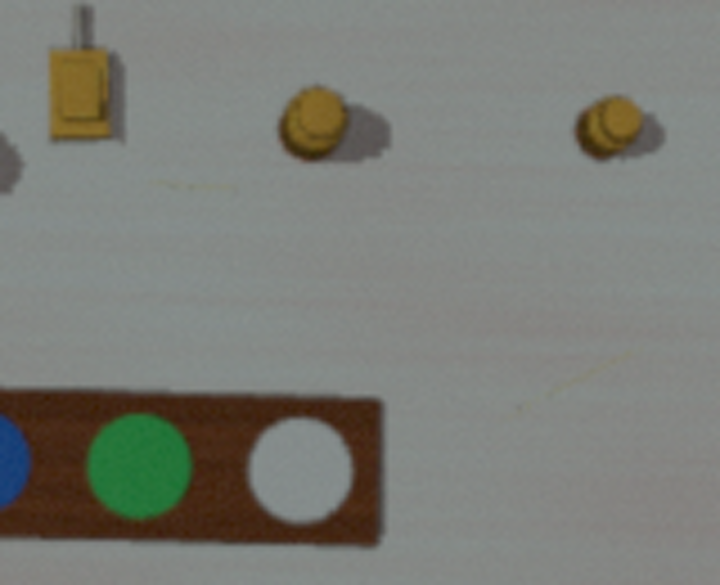

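View pics/sa.png

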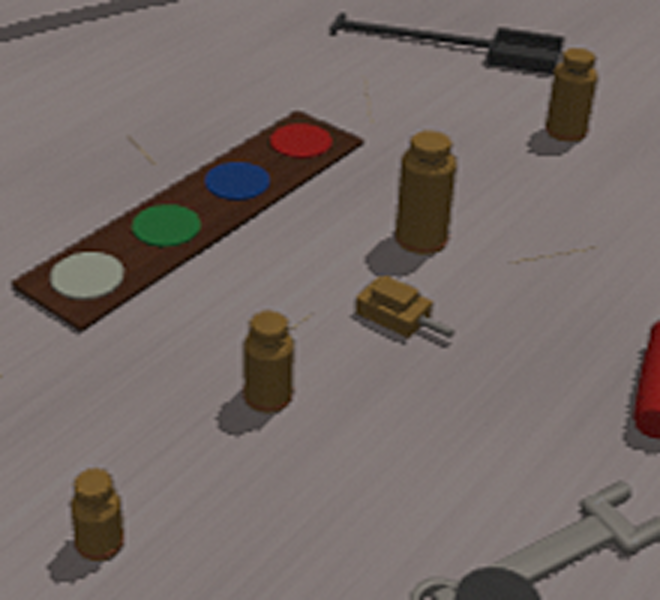

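```bash
cat > h.py <<'E'
import cv2,numpy as np
from plant import env
from scipy.optimize import minimize
D=[(26,33,46),(30,45,58),(34,57,70),(38,69,82)]
def proj(c,P):
    T=np.linalg.inv(c["cam_to_world"]); q=np.asarray(P)@T[:3,:3].T+T[:3,3]
    return np.c_[c["cx"]+c["fx"]*q[:,0]/-q[:,2], c["cy"]-c["fy"]*q[:,1]/-q[:,2]]
def unproj(c,uv,z):
    T=c["cam_to_world"]; d=T[:3,:3]@np.array([(uv[0]-c["cx"])/c["fx"],-(uv[1]-c["cy"])/c["fy"],-1.])
    return T[:3,3]+d*(z-T[2,3])/d[2]
def hsv(c): return cv2.cvtColor(cv2.GaussianBlur(c["color"],(3,3),0),cv2.COLOR_BGR2HSV)
def brass(c):
    h=hsv(c); return ((h[...,0]>8)&(h[...,0]<32)&(h[...,1]>115)).astype(np.uint8)
th=np.linspace(0,2*np.pi,40,endpoint=False)
def model(c,i,x,y,z0,roi,S=8):
    d,hb,H=[v/1000 for v in D[i]]; m=np.zeros((roi[3]*S//1,roi[2]*S),np.uint8)
    for r,a,b in((d/2,0,hb),(d/2*.7,hb,H)):
        P=np.vstack([np.c_[x+r*np.cos(th),y+r*np.sin(th),np.full(40,z0+k)] for k in(a,b)])
        uv=(proj(c,P)-roi[:2]+.5)*S
        cv2.fillConvexPoly(m,cv2.convexHull(np.round(uv).astype(np.int32)),1)
    return m
def fit(c,i,x,y,z0=0,pad=25):
    uv=proj(c,[[x,y,z0+D[i][2]/2000]])[0]; roi=np.array([int(uv[0])-pad,int(uv[1])-pad-5,2*pad,2*pad+10])
    m=brass(c)[roi[1]:roi[1]+roi[3],roi[0]:roi[0]+roi[2]]
    n,l,st,ce=cv2.connectedComponentsWithStats(m)
    k=min(range(1,n),key=lambda k:np.hypot(*(ce[k]+roi[:2]-uv)) if st[k,4]>30 else 1e9)
    M=cv2.resize((l==k).astype(np.uint8),None,fx=8,fy=8,interpolation=cv2.INTER_NEAREST)
    def f(p):
        g=model(c,i,p[0]/1e3,p[1]/1e3,z0,roi); return 1-(g&M).sum()/max(1,(g|M).sum())
    r=minimize(f,[x*1e3,y*1e3],method="Nelder-Mead",options=dict(initial_simplex=[[x*1e3-6,y*1e3-6],[x*1e3+8,y*1e3],[x*1e3,y*1e3+8]],xatol=.1,fatol=1e-4))
    return r.x/1e3,1-r.fun
E
python3 - <<'E'
from h import *
t=env.camera("top"); s=env.camera("scene")
src=lambda u,v,ox:((u+.5)/4.5-.5+ox,(v+.5)/4.5-.5+140)
knob={2:src(122,114,90),3:src(567,140,90),1:src(321,112,240),0:src(621,119,240)}
for i in range(4):
    p=unproj(t,knob[i],D[i][2]/1e3)[:2]
    print("lub",i+1,"knob",np.round(p,4),"r",np.hypot(*p).round(3),end=" ")
    for c in(t,s):
        try:q,iou=fit(c,i,*p); print(np.round(q,4),round(iou,3),end=" ")
        except Exception as e: print(e,end=" ")
    print()
for n,c,lim in(("top",t,None),("scene",s,None)):
    h=hsv(c); P={}
    m={"red":((h[...,0]<6)|(h[...,0]>174))&(h[...,1]>150),"blue":(h[...,0]>100)&(h[...,0]<125)&(h[...,1]>150),"green":(h[...,0]>45)&(h[...,0]<85)&(h[...,1]>130)}
    pos={"red":(.39,.16),"blue":(.39,.08),"green":(.385,.01)}
    for k in m:
        g=proj(c,[[*pos[k],.008]])[0]
        nn,l,st,ce=cv2.connectedComponentsWithStats(m[k].astype(np.uint8))
        j=min(range(1,nn),key=lambda j:np.hypot(*(ce[j]-g)) if st[j,4]>80 else 1e9)
        P[k]=unproj(c,ce[j],.008); print(n,k,np.round(ce[j],1),st[j,4],np.round(P[k],4))
    print("spacing",np.linalg.norm(P["red"]-P["blue"]),np.linalg.norm(P["green"]-P["blue"]))
print("white top",unproj(t,src(300,470,240),.008),"scene",unproj(s,((87.5)/3-.5+200,(275.5)/3-.5+140),.008))
E
```

```text
lub 1 knob [ 0.6396 -0.2534] r 0.688 [ 0.6391 -0.253 ] 0.736 [ 0.6385 -0.2534] 0.847 
lub 2 knob [ 0.6384 -0.115 ] r 0.649 [ 0.6379 -0.1145] 0.753 [ 0.6361 -0.1142] 0.835 
lub 3 knob [0.6286 0.2702] r 0.684 [0.6279 0.2722] 0.765 [0.6254 0.2737] 0.824 
lub 4 knob [0.6188 0.0744] r 0.623 [0.6192 0.075 ] 0.804 [0.6179 0.0757] 0.849 
top red [198.5 241.2] 443 [0.481  0.1136 0.008 ]
top blue [234.6 242.3] 381 [0.4797 0.0387 0.008 ]
top green [270.5 243.1] 414 [ 0.4789 -0.0364  0.008 ]
spacing 0.0749200490911352 0.07507490042918757
scene red [300.  186.5] 205 [0.4817 0.1113 0.008 ]
scene blue [278.7 200. ] 182 [0.4808 0.0362 0.008 ]
scene green [254.9 214.8] 215 [ 0.4794 -0.0386  0.008 ]
spacing 0.07508109978392181 0.0748034804743639
white top [ 0.47799479 -0.11128211  0.008     ] scene [ 0.47865517 -0.1128017   0.008     ]
```

Fits from both cameras agree to about 2–3 mm, and the pad spacing comes out at 75 mm as stated. Blue lies next to red, so lub2 goes on blue and lub3 on green. I'll keep the jaws along x so the fingers stay clear of neighbours, and start with lub3.

{"op": "step_arm", "data": {
  "motion": [
    {"delta_pos":[0.464,-0.3045,-0.084],"turn":[0,0,-1.296]},
    {"delta_pos":[0.464,-0.3045,-0.084],"turn":[0,0,-1.296]},
    {"delta_pos":[0.464,-0.3045,-0.084],"turn":[0,0,-1.296]},
    {"delta_pos":[0.464,-0.3045,-0.084],"turn":[0,0,-1.296]},
    {"delta_pos":[0.464,-0.3045,-0.084],"turn":[0,0,-1.296]},
    {"delta_pos":[0.464,-0.3045,-0.084],"turn":[0,0,-1.296]},
    {"delta_pos":[0.464,-0.3045,-0.084],"turn":[0,0,-1.296]},
    {"delta_pos":[0.464,-0.3045,-0.084],"turn":[0,0,-1.296]},
    {"delta_pos":[0.464,-0.3045,-0.084],"turn":[0,0,-1.296]},
    {"delta_pos":[0.464,-0.3045,-0.084],"turn":[0,0,-1.296]},
    {"delta_pos":[0.464,-0.3045,-0.084],"turn":[0,0,-1.296]},
    {"delta_pos":[0.464,-0.3045,-0.084],"turn":[0,0,-1.296]},
    {"delta_pos":[0.464,-0.3045,-0.084],"turn":[0,0,-1.296]},
    {"delta_pos":[0.464,-0.3045,-0.084],"turn":[0,0,-1.296]},
    {"delta_pos":[0.464,-0.3045,-0.084],"turn":[0,0,-1.296]},
    {"delta_pos":[0.464,-0.3045,-0.084],"turn":[0,0,-1.296]}
  ],
  "hand": 1,
  "grip_force": 30
}}

```text
time_s: 1.8
eef_pos: [0.6255, 0.2742, 0.2203]
ee_rot: [-90.0, 0.0, -89.9]
wrist_force: [0.1, -0.8, 0.4]
width: 1.002
```

```bash
python3 - <<'E'
from h import *
s=env.camera("scene");t=env.camera("top")
print(np.round(env.read_state()["eef_pos"],4),np.round(env.read_state()["eef_pos"],4))
print(proj(s,[[.627,.2725,.22],[.627,.2725,.147]]))
cv2.imwrite("pics/s1.png",np.hstack([cv2.resize(s["color"][60:240,300:460],None,fx=2.5,fy=2.5),cv2.resize(t["color"][100:280,40:200],None,fx=2.5,fy=2.5)]))
E
```

```text
[0.6259 0.274  0.2203] [0.6259 0.274  0.2203]
[[404.07034066  94.13330398]
 [398.33967565 126.53721563]]
```

View pics/s1.png

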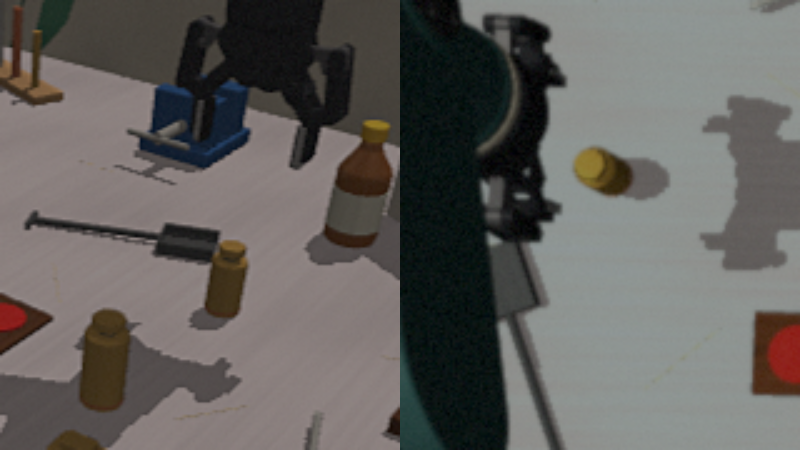

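```bash
python3 - <<'E'
from h import *
t=env.camera("top")
for z in(.16,.18,.22,.26):
    uv=proj(t,[[.626+dx,.274,z] for dx in(-.05,0,.05)]); print(z,np.round((uv-[40,100])*2.5+[400,0]))
E
```

```text
0.16 [[547. 215.]
 [550. 146.]
 [553.  78.]]
0.18 [[538. 212.]
 [541. 141.]
 [544.  71.]]
0.22 [[518. 205.]
 [521. 131.]
 [524.  58.]]
0.26 [[496. 197.]
 [499. 120.]
 [503.  43.]]
```

{"op": "step_arm", "data": {
  "motion": [
    {"delta_pos":[0,0,-0.035],"turn":[0,0,0]},
    {"delta_pos":[0,0,-0.07],"turn":[0,0,0]},
    {"delta_pos":[0,0,-0.1],"turn":[0,0,0]},
    {"delta_pos":[0,0,-0.12],"turn":[0,0,0]},
    {"delta_pos":[0,0,-0.13],"turn":[0,0,0]},
    {"delta_pos":[0,0,-0.13],"turn":[0,0,0]},
    {"delta_pos":[0,0,-0.13],"turn":[0,0,0]}
  ]
}}

```text
time_s: 2.65
eef_pos: [0.6274, 0.2733, 0.0908]
ee_rot: [-89.9, 0.0, -90.0]
wrist_force: [0.2, -0.4, 0.1]
width: 1.002
```

```bash
python3 - <<'E'
from h import *
s=env.camera("scene");t=env.camera("top")
print({k:np.round(v,4) for k,v in env.read_state().items()})
cv2.imwrite("pics/s2.png",np.hstack([cv2.resize(s["color"][100:240,320:460],None,fx=2.8,fy=2.8),cv2.resize(t["color"][100:240,50:190],None,fx=2.8,fy=2.8)]))
E
```

```text
{'time_s': np.float64(2.75), 'qpos': array([1.77543e+01, 3.99849e+01, 8.55208e+01, 3.00000e-04, 5.43422e+01,
       1.77460e+01]), 'joint_vel': array([-0.0455, -0.132 , -0.0062,  0.0707, -0.0507, -0.0298]), 'tau': array([ 3.61000e-02, -6.57324e+01, -2.07201e+01,  2.00000e-03,
        2.27000e-02,  3.00000e-04]), 'eef_pos': array([0.6278, 0.2734, 0.0915]), 'ee_rot': array([-8.98552e+01,  4.66000e-02, -8.99918e+01]), 'wrist_force': array([ 0.1647, -0.2348, -0.4245]), 'moment': array([-0.0034, -0.0277,  0.0305]), 'width': np.float64(1.0015)}
```

View pics/s2.png

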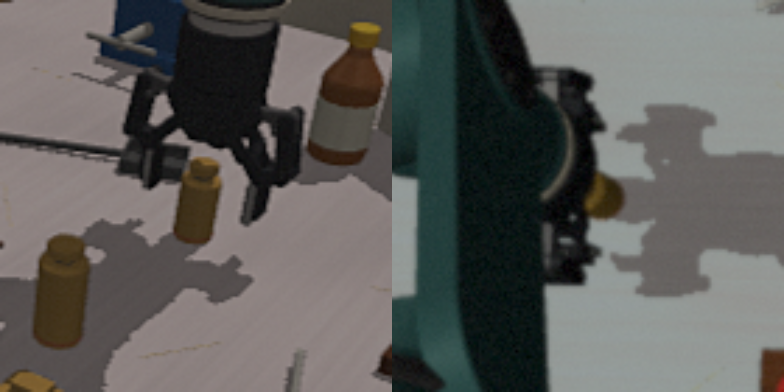

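```bash
python3 - <<'E'
from h import *
s=env.camera("scene")
P=[[.6275+dx,.2734+dy,z] for z in(.0915,.032) for dx in(-.05,-.0425,0,.0425,.05) for dy in(0,)]
print(np.round((proj(s,P)-[320,100])*4.5,0).reshape(2,-1,2))
cv2.imwrite("pics/s3.png",cv2.resize(s["color"][100:230,320:450],None,fx=4.5,fy=4.5,interpolation=cv2.INTER_CUBIC))
E
```

```text
[[[250. 193.]
  [262. 197.]
  [336. 221.]
  [414. 246.]
  [428. 251.]]

 [[235. 293.]
  [247. 297.]
  [318. 323.]
  [393. 349.]
  [406. 354.]]]
```

View pics/s3.png

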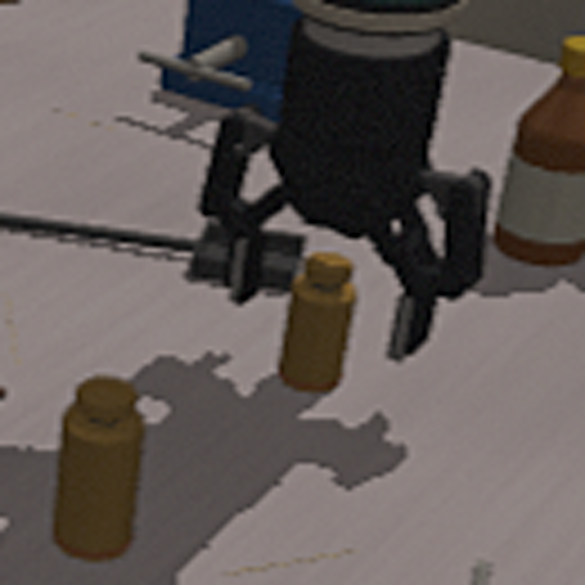

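Both finger pads straddle lub3: tips at (242,298) and (398,355), barrel centre at about (318,325). They match the predicted positions, so I'll close.

{"op": "step_arm", "data": {
  "motion": [
    {"delta_pos":[0,0,0],"turn":[0,0,0]},
    {"delta_pos":[0,0,0],"turn":[0,0,0]},
    {"delta_pos":[0,0,0],"turn":[0,0,0]},
    {"delta_pos":[0,0,0],"turn":[0,0,0]},
    {"delta_pos":[0,0,0],"turn":[0,0,0]},
    {"delta_pos":[0,0,0],"turn":[0,0,0]},
    {"delta_pos":[0,0,0],"turn":[0,0,0]},
    {"delta_pos":[0,0,0],"turn":[0,0,0]},
    {"delta_pos":[0,0,0],"turn":[0,0,0]},
    {"delta_pos":[0,0,0],"turn":[0,0,0]}
  ],
  "hand": 0,
  "grip_force": 35
}}

```text
time_s: 3.8
eef_pos: [0.6268, 0.273, 0.0902]
ee_rot: [-90.0, 0.0, -90.0]
wrist_force: [-1.9, -0.6, 5.5]
width: 0.387
```

{"op": "step_arm", "data": {
  "motion": [
    {"delta_pos":[0,0,0.01],"turn":[0,0,0]},
    {"delta_pos":[0,0,0.03],"turn":[0,0,0]},
    {"delta_pos":[0,0,0.06],"turn":[0,0,0]},
    {"delta_pos":[0,0,0.09],"turn":[0,0,0]},
    {"delta_pos":[0,0,0.11],"turn":[0,0,0]},
    {"delta_pos":[0,0,0.12],"turn":[0,0,0]},
    {"delta_pos":[0,0,0.12],"turn":[0,0,0]},
    {"delta_pos":[0,0,0.12],"turn":[0,0,0]}
  ]
}}

```text
time_s: 4.6
eef_pos: [0.6262, 0.2728, 0.2089]
ee_rot: [-90.1, -0.0, -90.0]
wrist_force: [0.2, 0.4, -2.5]
width: 0.391
```

```bash
python3 - <<'E'
from h import *
s=env.camera("scene");t=env.camera("top");st=env.read_state()
print({k:np.round(st[k],4) for k in("eef_pos","ee_rot","wrist_force","moment","width")})
for c in(s,):
    try: print(fit(c,2,.627,.273,.12))
    except Exception as e: print(e)
cv2.imwrite("pics/s4.png",cv2.resize(s["color"][60:220,320:480],None,fx=3.7,fy=3.7,interpolation=cv2.INTER_CUBIC))
E
```

```text
{'eef_pos': array([0.6259, 0.2727, 0.2081]), 'ee_rot': array([-9.01694e+01, -5.11000e-02, -9.00010e+01]), 'wrist_force': array([-0.9508,  0.0974, -1.1157]), 'moment': array([-0.0051, -0.0726, -0.0449]), 'width': np.float64(0.3863)}
(array([0.62497213, 0.27234145]), np.float64(0.7984188544152745))
```

View pics/s4.png

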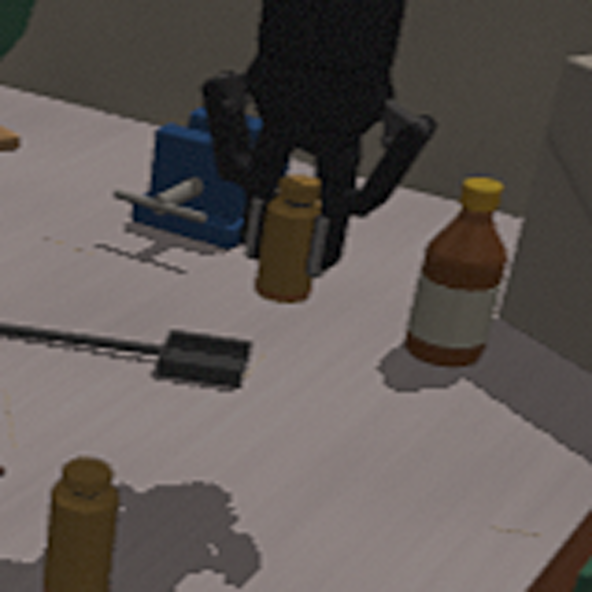

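{"op": "step_arm", "data": {
  "motion": [
    {"delta_pos":[-0.015,-0.031,0],"turn":[0,0,0]},
    {"delta_pos":[-0.033,-0.07,0],"turn":[0,0,0]},
    {"delta_pos":[-0.052,-0.11,0],"turn":[0,0,0]},
    {"delta_pos":[-0.071,-0.15,0],"turn":[0,0,0]},
    {"delta_pos":[-0.09,-0.19,0],"turn":[0,0,0]},
    {"delta_pos":[-0.11,-0.23,0],"turn":[0,0,0]},
    {"delta_pos":[-0.127,-0.265,0],"turn":[0,0,0]},
    {"delta_pos":[-0.14,-0.295,0],"turn":[0,0,0]},
    {"delta_pos":[-0.148,-0.31,0],"turn":[0,0,0]},
    {"delta_pos":[-0.148,-0.31,0],"turn":[0,0,0]},
    {"delta_pos":[-0.148,-0.31,0],"turn":[0,0,0]},
    {"delta_pos":[-0.148,-0.31,-0.04],"turn":[0,0,0]},
    {"delta_pos":[-0.148,-0.31,-0.075],"turn":[0,0,0]},
    {"delta_pos":[-0.148,-0.31,-0.095],"turn":[0,0,0]},
    {"delta_pos":[-0.148,-0.31,-0.1],"turn":[0,0,0]},
    {"delta_pos":[-0.148,-0.31,-0.1],"turn":[0,0,0]},
    {"delta_pos":[-0.148,-0.31,-0.1],"turn":[0,0,0]}
  ]
}}

```text
time_s: 6.4
eef_pos: [0.4798, -0.0367, 0.1105]
ee_rot: [-89.9, -0.0, -90.0]
wrist_force: [0.7, -0.1, -2.2]
width: 0.385
```

```bash
python3 - <<'E'
from h import *
s=env.camera("scene");t=env.camera("top");st=env.read_state()
print({k:np.round(st[k],4) for k in("eef_pos","ee_rot","wrist_force","moment","width")})
print(fit(s,2,.479,-.0375,.020))
cv2.imwrite("pics/s5.png",cv2.resize(s["color"][120:260,190:350],None,fx=4,fy=4,interpolation=cv2.INTER_CUBIC))
E
```

```text
{'eef_pos': array([ 0.4799, -0.037 ,  0.111 ]), 'ee_rot': array([-8.98673e+01, -2.68000e-02, -8.99793e+01]), 'wrist_force': array([-0.5951,  0.4102, -2.3279]), 'moment': array([-0.0096, -0.0407,  0.0497]), 'width': np.float64(0.389)}
(array([ 0.4786332 , -0.03736556]), np.float64(0.36059585448817844))
```

View pics/s5.png

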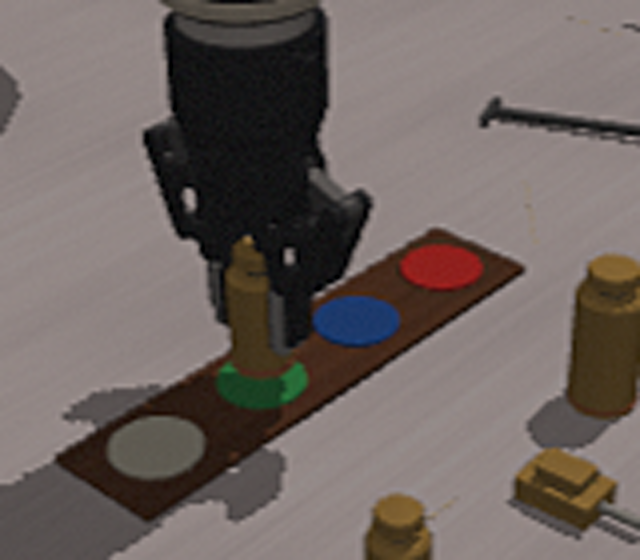

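Lub3 hangs just above the green pad: its base is at about (262,372) and the pad centre at (262,383), which fits a 12 mm gap. I'll lower it slowly.

{"op": "step_arm", "data": {
  "motion": [
    {"delta_pos":[0,0,-0.003],"turn":[0,0,0]},
    {"delta_pos":[0,0,-0.006],"turn":[0,0,0]},
    {"delta_pos":[0,0,-0.009],"turn":[0,0,0]},
    {"delta_pos":[0,0,-0.011],"turn":[0,0,0]},
    {"delta_pos":[0,0,-0.012],"turn":[0,0,0]},
    {"delta_pos":[0,0,-0.012],"turn":[0,0,0]},
    {"delta_pos":[0,0,-0.012],"turn":[0,0,0]}
  ]
}}

```text
time_s: 7.2
eef_pos: [0.4786, -0.037, 0.0982]
ee_rot: [-90.0, 0.0, -90.0]
wrist_force: [-2.2, 0.5, 5.9]
width: 0.392
```

Contact shows as Fz going from −2.3 N to +5.9 N. Releasing.

{"op": "step_arm", "data": {
  "motion": [
    {"delta_pos":[0,0,0],"turn":[0,0,0]},
    {"delta_pos":[0,0,0],"turn":[0,0,0]},
    {"delta_pos":[0,0,0],"turn":[0,0,0]},
    {"delta_pos":[0,0,0],"turn":[0,0,0]},
    {"delta_pos":[0,0,0],"turn":[0,0,0]},
    {"delta_pos":[0,0,0],"turn":[0,0,0]},
    {"delta_pos":[0,0,0],"turn":[0,0,0]}
  ],
  "hand": 1
}}

```text
time_s: 7.9
eef_pos: [0.4788, -0.037, 0.0979]
ee_rot: [-90.0, 0.0, -90.0]
wrist_force: [-0.2, 0.4, -0.1]
width: 0.999
```

{"op": "step_arm", "data": {
  "motion": [
    {"delta_pos":[0,0,0.01],"turn":[0,0,0]},
    {"delta_pos":[0,0,0.03],"turn":[0,0,0]},
    {"delta_pos":[0,0,0.07],"turn":[0,0,0]},
    {"delta_pos":[0,0,0.11],"turn":[0,0,0]},
    {"delta_pos":[0,0,0.12],"turn":[0,0,0]},
    {"delta_pos":[0,0,0.12],"turn":[0,0,0]}
  ]
}}

```text
time_s: 8.5
eef_pos: [0.48, -0.0372, 0.2202]
ee_rot: [-89.7, -0.1, -90.0]
wrist_force: [0.1, -0.1, -0.7]
width: 1.001
```

```bash
python3 - <<'E'
from h import *
s=env.camera("scene");t=env.camera("top");st=env.read_state()
print({k:np.round(st[k],4) for k in("eef_pos","ee_rot","wrist_force","moment","width")})
print(fit(s,2,.479,-.0375,.008))
for i,p in((3,(.6187,.075)),(1,(.637,-.1145)),(0,(.639,-.253))):
    print(i+1,fit(s,i,*p),fit(t,i,*p))
cv2.imwrite("pics/s6.png",cv2.resize(s["color"][120:260,190:350],None,fx=4,fy=4,interpolation=cv2.INTER_CUBIC))
E
```

```text
{'eef_pos': array([ 0.4782, -0.0369,  0.2175]), 'ee_rot': array([-9.00418e+01,  7.80000e-03, -8.99997e+01]), 'wrist_force': array([-0.3974, -0.1795, -0.1426]), 'moment': array([-0.0143,  0.0237, -0.0183]), 'width': np.float64(1.0012)}
(array([ 0.48035419, -0.03693075]), np.float64(0.45470047449584816))
4 (array([0.61836225, 0.07651872]), np.float64(0.8514498303971988)) (array([0.61858352, 0.07608774]), np.float64(0.7977902855951636))
2 (array([ 0.63599403, -0.11378243]), np.float64(0.835271834028826)) (array([ 0.63809576, -0.11391754]), np.float64(0.7399913282266224))
1 (array([ 0.63883033, -0.25370617]), np.float64(0.8459733650573346)) (array([ 0.63932056, -0.25300205]), np.float64(0.7187039764359352))
```

View pics/s6.png

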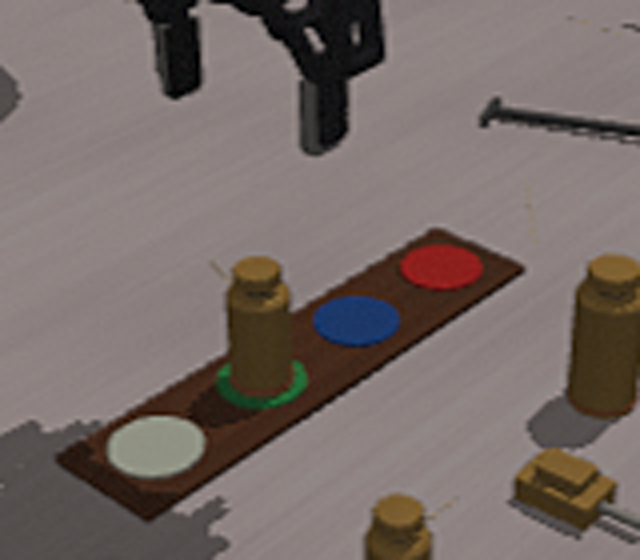

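Lub3 stands centred on green (base about (262,390), pad outline 217–307). Next is lub4.

{"op": "step_arm", "data": {
  "motion": [
    {"delta_pos":[0.025,0.02,0],"turn":[0,0,0]},
    {"delta_pos":[0.055,0.045,0],"turn":[0,0,0]},
    {"delta_pos":[0.09,0.073,0],"turn":[0,0,0]},
    {"delta_pos":[0.12,0.097,0],"turn":[0,0,0]},
    {"delta_pos":[0.14,0.113,0],"turn":[0,0,0]},
    {"delta_pos":[0.14,0.113,0],"turn":[0,0,0]},
    {"delta_pos":[0.14,0.113,0],"turn":[0,0,0]},
    {"delta_pos":[0.14,0.113,-0.03],"turn":[0,0,0]},
    {"delta_pos":[0.14,0.113,-0.065],"turn":[0,0,0]},
    {"delta_pos":[0.14,0.113,-0.095],"turn":[0,0,0]},
    {"delta_pos":[0.14,0.113,-0.115],"turn":[0,0,0]},
    {"delta_pos":[0.14,0.113,-0.121],"turn":[0,0,0]},
    {"delta_pos":[0.14,0.113,-0.121],"turn":[0,0,0]},
    {"delta_pos":[0.14,0.113,-0.121],"turn":[0,0,0]}
  ]
}}

```text
time_s: 10.0
eef_pos: [0.6189, 0.0756, 0.0976]
ee_rot: [-90.0, -0.0, -90.0]
wrist_force: [1.0, -1.2, 0.2]
width: 1.0
```

{"op": "step_arm", "data": {
  "motion": [
    {"delta_pos":[0,0,0],"turn":[0,0,0]},
    {"delta_pos":[0,0,0],"turn":[0,0,0]},
    {"delta_pos":[0,0,0],"turn":[0,0,0]},
    {"delta_pos":[0,0,0],"turn":[0,0,0]},
    {"delta_pos":[0,0,0],"turn":[0,0,0]},
    {"delta_pos":[0,0,0],"turn":[0,0,0]},
    {"delta_pos":[0,0,0],"turn":[0,0,0]},
    {"delta_pos":[0,0,0],"turn":[0,0,0]},
    {"delta_pos":[0,0,0],"turn":[0,0,0]},
    {"delta_pos":[0,0,0],"turn":[0,0,0]}
  ],
  "hand": 0,
  "grip_force": 40
}}

```text
time_s: 11.0
eef_pos: [0.6191, 0.076, 0.0978]
ee_rot: [-90.0, -0.0, -90.0]
wrist_force: [-1.4, 0.1, 5.1]
width: 0.435
```

```bash
python3 - <<'E'
from h import *
s=env.camera("scene");st=env.read_state()
print({k:np.round(st[k],4) for k in("eef_pos","ee_rot","wrist_force","moment","width")})
cv2.imwrite("pics/s7.png",cv2.resize(s["color"][120:270,230:400],None,fx=4,fy=4,interpolation=cv2.INTER_CUBIC))
E
```

```text
{'eef_pos': array([0.6191, 0.076 , 0.0978]), 'ee_rot': array([-8.99554e+01, -2.30000e-03, -8.99903e+01]), 'wrist_force': array([-1.9205, -0.4531,  4.8541]), 'moment': array([-0.0495,  0.2603,  0.0527]), 'width': np.float64(0.4366)}
```

View pics/s7.png

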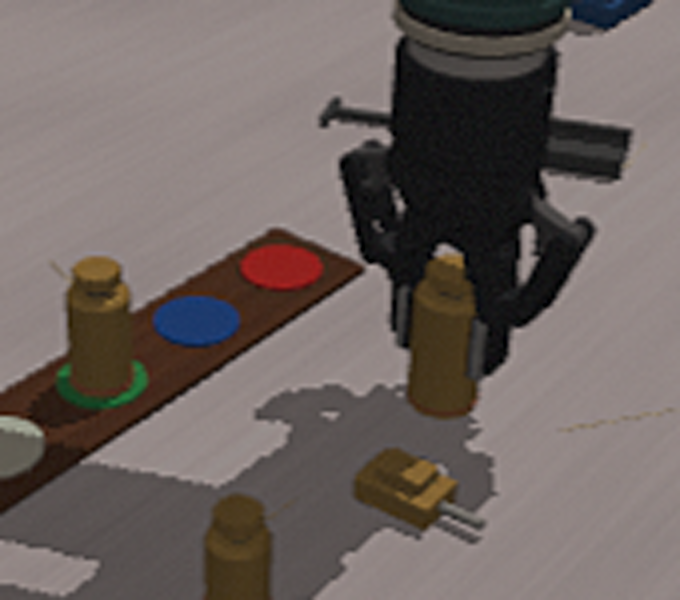

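Lub4 is held (width 0.436, about 37 mm). Next: lift, carry to white and lower to 12 mm above it.

{"op": "step_arm", "data": {
  "motion": [
    {"delta_pos":[0,0,0.01],"turn":[0,0,0]},
    {"delta_pos":[0,0,0.03],"turn":[0,0,0]},
    {"delta_pos":[0,0,0.06],"turn":[0,0,0]},
    {"delta_pos":[0,0,0.09],"turn":[0,0,0]},
    {"delta_pos":[0,0,0.115],"turn":[0,0,0]},
    {"delta_pos":[-0.012,-0.016,0.125],"turn":[0,0,0]},
    {"delta_pos":[-0.033,-0.044,0.125],"turn":[0,0,0]},
    {"delta_pos":[-0.057,-0.076,0.125],"turn":[0,0,0]},
    {"delta_pos":[-0.081,-0.108,0.125],"turn":[0,0,0]},
    {"delta_pos":[-0.105,-0.14,0.125],"turn":[0,0,0]},
    {"delta_pos":[-0.126,-0.168,0.125],"turn":[0,0,0]},
    {"delta_pos":[-0.1405,-0.1875,0.125],"turn":[0,0,0]},
    {"delta_pos":[-0.1405,-0.1875,0.125],"turn":[0,0,0]},
    {"delta_pos":[-0.1405,-0.1875,0.125],"turn":[0,0,0]},
    {"delta_pos":[-0.1405,-0.1875,0.09],"turn":[0,0,0]},
    {"delta_pos":[-0.1405,-0.1875,0.055],"turn":[0,0,0]},
    {"delta_pos":[-0.1405,-0.1875,0.03],"turn":[0,0,0]},
    {"delta_pos":[-0.1405,-0.1875,0.02],"turn":[0,0,0]},
    {"delta_pos":[-0.1405,-0.1875,0.02],"turn":[0,0,0]},
    {"delta_pos":[-0.1405,-0.1875,0.02],"turn":[0,0,0]}
  ]
}}

```text
time_s: 13.05
eef_pos: [0.4791, -0.1114, 0.1175]
ee_rot: [-90.0, -0.0, -90.0]
wrist_force: [0.6, 0.1, -2.8]
width: 0.438
```

```bash
python3 - <<'E'
from h import *
s=env.camera("scene");st=env.read_state()
print({k:np.round(st[k],4) for k in("eef_pos","ee_rot","wrist_force","moment","width")})
cv2.imwrite("pics/s8.png",cv2.resize(s["color"][120:270,180:350],None,fx=4,fy=4,interpolation=cv2.INTER_CUBIC))
E
```

```text
{'eef_pos': array([ 0.4793, -0.1116,  0.1179]), 'ee_rot': array([-8.98974e+01, -3.90000e-02, -8.99717e+01]), 'wrist_force': array([ 0.3803, -0.4002, -2.0464]), 'moment': array([-0.0292, -0.0136,  0.0036]), 'width': np.float64(0.4322)}
```

View pics/s8.png

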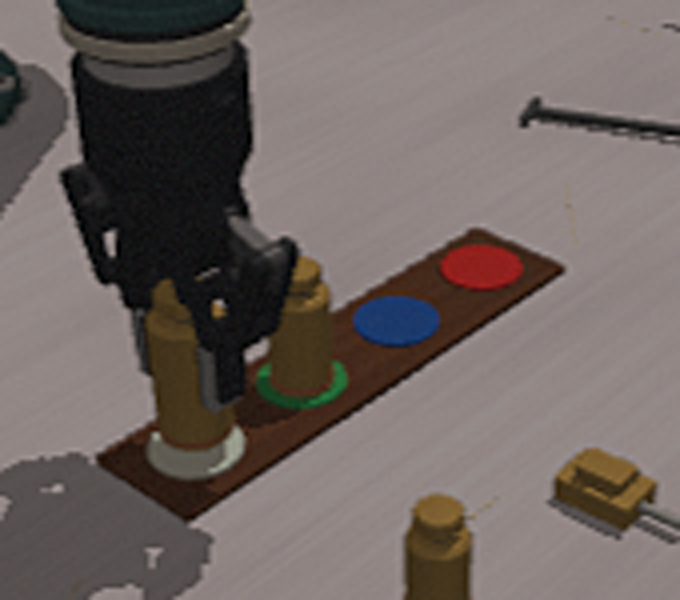

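{"op": "step_arm", "data": {
  "motion": [
    {"delta_pos":[0,0,-0.003],"turn":[0,0,0]},
    {"delta_pos":[0,0,-0.006],"turn":[0,0,0]},
    {"delta_pos":[0,0,-0.009],"turn":[0,0,0]},
    {"delta_pos":[0,0,-0.011],"turn":[0,0,0]},
    {"delta_pos":[0,0,-0.012],"turn":[0,0,0]},
    {"delta_pos":[0,0,-0.012],"turn":[0,0,0]},
    {"delta_pos":[0,0,-0.012],"turn":[0,0,0]}
  ]
}}

```text
time_s: 13.8
eef_pos: [0.4783, -0.1116, 0.1057]
ee_rot: [-90.0, -0.0, -90.0]
wrist_force: [-2.7, 1.6, 10.4]
width: 0.435
```

Contact (Fz +10 N). Releasing and rising.

{"op": "step_arm", "data": {
  "motion": [
    {"delta_pos":[0,0,0],"turn":[0,0,0]},
    {"delta_pos":[0,0,0],"turn":[0,0,0]},
    {"delta_pos":[0,0,0],"turn":[0,0,0]},
    {"delta_pos":[0,0,0],"turn":[0,0,0]},
    {"delta_pos":[0,0,0],"turn":[0,0,0]},
    {"delta_pos":[0,0,0],"turn":[0,0,0]},
    {"delta_pos":[0,0,0],"turn":[0,0,0]},
    {"delta_pos":[0,0,0.01],"turn":[0,0,0]},
    {"delta_pos":[0,0,0.03],"turn":[0,0,0]},
    {"delta_pos":[0,0,0.07],"turn":[0,0,0]},
    {"delta_pos":[0,0,0.105],"turn":[0,0,0]},
    {"delta_pos":[0,0,0.115],"turn":[0,0,0]},
    {"delta_pos":[0,0,0.115],"turn":[0,0,0]},
    {"delta_pos":[0,0,0.115],"turn":[0,0,0]}
  ],
  "hand": 1
}}

```text
time_s: 15.2
eef_pos: [0.4778, -0.1113, 0.2194]
ee_rot: [-90.0, 0.0, -90.0]
wrist_force: [-0.2, 1.3, 0.2]
width: 0.998
```

```bash
python3 - <<'E'
from h import *
s=env.camera("scene");st=env.read_state()
print({k:np.round(st[k],4) for k in("eef_pos","ee_rot","wrist_force","width")})
for i,p in((1,(.637,-.1145)),(0,(.639,-.253))): print(i+1,fit(s,i,*p))
cv2.imwrite("pics/s9.png",cv2.resize(s["color"][120:330,180:360],None,fx=2.8,fy=2.8,interpolation=cv2.INTER_CUBIC))
E
```

```text
{'eef_pos': array([ 0.4774, -0.1112,  0.2187]), 'ee_rot': array([-9.01305e+01,  4.83000e-02, -9.00002e+01]), 'wrist_force': array([ 0.0495,  0.1475, -1.0254]), 'width': np.float64(1.0009)}
2 (array([ 0.63599403, -0.11378243]), np.float64(0.8333777264790316))
1 (array([ 0.63855474, -0.25344264]), np.float64(0.848789522423601))
```

View pics/s9.png

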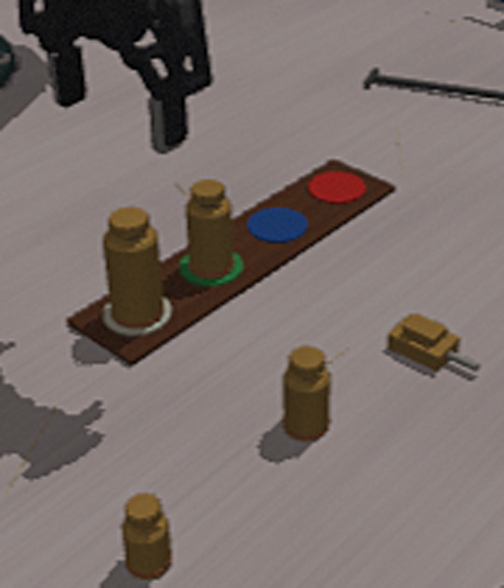

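Lub4 is upright and centred on white. Next is lub2 at (0.637, −0.114).

{"op": "step_arm", "data": {
  "motion": [
    {"delta_pos":[0.03,0,0],"turn":[0,0,0]},
    {"delta_pos":[0.07,-0.001,0],"turn":[0,0,0]},
    {"delta_pos":[0.11,-0.001,0],"turn":[0,0,0]},
    {"delta_pos":[0.14,-0.002,0],"turn":[0,0,0]},
    {"delta_pos":[0.1585,-0.002,0],"turn":[0,0,0]},
    {"delta_pos":[0.1585,-0.002,0],"turn":[0,0,0]},
    {"delta_pos":[0.1585,-0.002,0],"turn":[0,0,0]},
    {"delta_pos":[0.1585,-0.002,-0.03],"turn":[0,0,0]},
    {"delta_pos":[0.1585,-0.002,-0.07],"turn":[0,0,0]},
    {"delta_pos":[0.1585,-0.002,-0.105],"turn":[0,0,0]},
    {"delta_pos":[0.1585,-0.002,-0.128],"turn":[0,0,0]},
    {"delta_pos":[0.1585,-0.002,-0.135],"turn":[0,0,0]},
    {"delta_pos":[0.1585,-0.002,-0.135],"turn":[0,0,0]},
    {"delta_pos":[0.1585,-0.002,-0.135],"turn":[0,0,0]}
  ]
}}

```text
time_s: 16.65
eef_pos: [0.637, -0.1138, 0.0859]
ee_rot: [-89.9, -0.0, -90.0]
wrist_force: [0.5, -1.4, 0.7]
width: 0.998
```

{"op": "step_arm", "data": {
  "motion": [
    {"delta_pos":[0,0,0],"turn":[0,0,0]},
    {"delta_pos":[0,0,0],"turn":[0,0,0]},
    {"delta_pos":[0,0,0],"turn":[0,0,0]},
    {"delta_pos":[0,0,0],"turn":[0,0,0]},
    {"delta_pos":[0,0,0],"turn":[0,0,0]},
    {"delta_pos":[0,0,0],"turn":[0,0,0]},
    {"delta_pos":[0,0,0],"turn":[0,0,0]},
    {"delta_pos":[0,0,0],"turn":[0,0,0]},
    {"delta_pos":[0,0,0],"turn":[0,0,0]},
    {"delta_pos":[0,0,0],"turn":[0,0,0]}
  ],
  "hand": 0,
  "grip_force": 35
}}

```text
time_s: 17.65
eef_pos: [0.6372, -0.1136, 0.0856]
ee_rot: [-90.0, -0.0, -90.0]
wrist_force: [0.0, 0.4, 5.8]
width: 0.336
```

```bash
python3 - <<'E'
from h import *
s=env.camera("scene");st=env.read_state()
print({k:np.round(st[k],4) for k in("eef_pos","ee_rot","wrist_force","width")})
cv2.imwrite("pics/s10.png",cv2.resize(s["color"][160:330,200:360],None,fx=3.5,fy=3.5,interpolation=cv2.INTER_CUBIC))
E
```

```text
{'eef_pos': array([ 0.6372, -0.1136,  0.0856]), 'ee_rot': array([-8.99565e+01, -1.37000e-02, -9.00000e+01]), 'wrist_force': array([-1.1752,  0.0315,  5.5461]), 'width': np.float64(0.3355)}
```

View pics/s10.png

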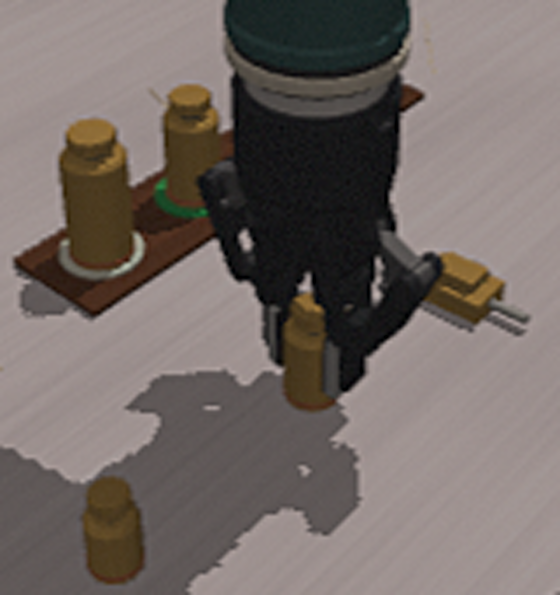

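Lub2 is held. Next: lift, carry to blue and stop 12 mm above it.

{"op": "step_arm", "data": {
  "motion": [
    {"delta_pos":[0,0,0.01],"turn":[0,0,0]},
    {"delta_pos":[0,0,0.03],"turn":[0,0,0]},
    {"delta_pos":[0,0,0.06],"turn":[0,0,0]},
    {"delta_pos":[0,0,0.09],"turn":[0,0,0]},
    {"delta_pos":[0,0,0.115],"turn":[0,0,0]},
    {"delta_pos":[-0.014,0.0135,0.125],"turn":[0,0,0]},
    {"delta_pos":[-0.037,0.036,0.125],"turn":[0,0,0]},
    {"delta_pos":[-0.064,0.062,0.125],"turn":[0,0,0]},
    {"delta_pos":[-0.092,0.089,0.125],"turn":[0,0,0]},
    {"delta_pos":[-0.12,0.116,0.125],"turn":[0,0,0]},
    {"delta_pos":[-0.143,0.138,0.125],"turn":[0,0,0]},
    {"delta_pos":[-0.157,0.1515,0.125],"turn":[0,0,0]},
    {"delta_pos":[-0.157,0.1515,0.125],"turn":[0,0,0]},
    {"delta_pos":[-0.157,0.1515,0.125],"turn":[0,0,0]},
    {"delta_pos":[-0.157,0.1515,0.09],"turn":[0,0,0]},
    {"delta_pos":[-0.157,0.1515,0.055],"turn":[0,0,0]},
    {"delta_pos":[-0.157,0.1515,0.03],"turn":[0,0,0]},
    {"delta_pos":[-0.157,0.1515,0.02],"turn":[0,0,0]},
    {"delta_pos":[-0.157,0.1515,0.02],"turn":[0,0,0]},
    {"delta_pos":[-0.157,0.1515,0.02],"turn":[0,0,0]}
  ]
}}

```text
time_s: 19.7
eef_pos: [0.4811, 0.0375, 0.1054]
ee_rot: [-89.9, -0.0, -90.0]
wrist_force: [-0.5, 0.4, -0.4]
width: 0.338
```

```bash
python3 - <<'E'
from h import *
s=env.camera("scene");st=env.read_state()
print({k:np.round(st[k],4) for k in("eef_pos","ee_rot","wrist_force","width")})
cv2.imwrite("pics/s11.png",cv2.resize(s["color"][120:270,180:350],None,fx=4,fy=4,interpolation=cv2.INTER_CUBIC))
E
```

```text
{'eef_pos': array([0.4812, 0.0376, 0.1058]), 'ee_rot': array([-8.98771e+01, -1.06000e-02, -9.00226e+01]), 'wrist_force': array([ 1.0441, -0.4134, -1.6904]), 'width': np.float64(0.34)}
```

View pics/s11.png

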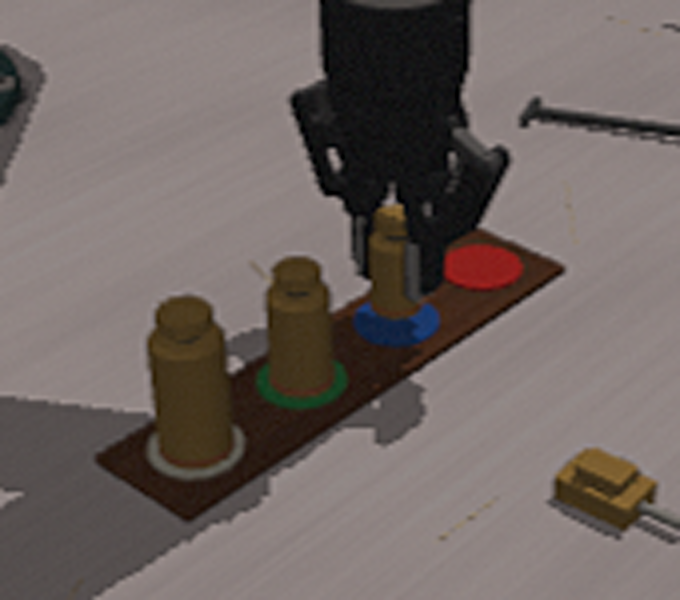

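{"op": "step_arm", "data": {
  "motion": [
    {"delta_pos":[0,0,-0.003],"turn":[0,0,0]},
    {"delta_pos":[0,0,-0.006],"turn":[0,0,0]},
    {"delta_pos":[0,0,-0.009],"turn":[0,0,0]},
    {"delta_pos":[0,0,-0.011],"turn":[0,0,0]},
    {"delta_pos":[0,0,-0.012],"turn":[0,0,0]},
    {"delta_pos":[0,0,-0.012],"turn":[0,0,0]},
    {"delta_pos":[0,0,-0.012],"turn":[0,0,0]}
  ]
}}

```text
time_s: 20.45
eef_pos: [0.4798, 0.038, 0.0936]
ee_rot: [-90.0, -0.0, -90.0]
wrist_force: [-3.3, -0.7, 10.5]
width: 0.336
```

{"op": "step_arm", "data": {
  "motion": [
    {"delta_pos":[0,0,0],"turn":[0,0,0]},
    {"delta_pos":[0,0,0],"turn":[0,0,0]},
    {"delta_pos":[0,0,0],"turn":[0,0,0]},
    {"delta_pos":[0,0,0],"turn":[0,0,0]},
    {"delta_pos":[0,0,0],"turn":[0,0,0]},
    {"delta_pos":[0,0,0],"turn":[0,0,0]},
    {"delta_pos":[0,0,0],"turn":[0,0,0]},
    {"delta_pos":[0,0,0.01],"turn":[0,0,0]},
    {"delta_pos":[0,0,0.03],"turn":[0,0,0]},
    {"delta_pos":[0,0,0.07],"turn":[0,0,0]},
    {"delta_pos":[0,0,0.11],"turn":[0,0,0]},
    {"delta_pos":[0,0,0.125],"turn":[0,0,0]},
    {"delta_pos":[0,0,0.125],"turn":[0,0,0]},
    {"delta_pos":[0,0,0.125],"turn":[0,0,0]}
  ],
  "hand": 1
}}

```text
time_s: 21.85
eef_pos: [0.4796, 0.038, 0.2182]
ee_rot: [-90.0, -0.0, -90.0]
wrist_force: [-0.7, -0.3, -1.2]
width: 0.999
```

```bash
python3 - <<'E'
from h import *
s=env.camera("scene");st=env.read_state()
print({k:np.round(st[k],4) for k in("eef_pos","ee_rot","wrist_force","width")})
print(fit(s,0,.639,-.253))
cv2.imwrite("pics/s12.png",cv2.resize(s["color"][120:330,180:360],None,fx=2.8,fy=2.8,interpolation=cv2.INTER_CUBIC))
E
```

```text
{'eef_pos': array([0.4791, 0.038 , 0.2174]), 'ee_rot': array([-9.00676e+01,  6.00000e-03, -9.00032e+01]), 'wrist_force': array([-0.4725,  0.8393, -0.0026]), 'width': np.float64(1.0047)}
(array([ 0.63855474, -0.25344264]), np.float64(0.848789522423601))
```

View pics/s12.png

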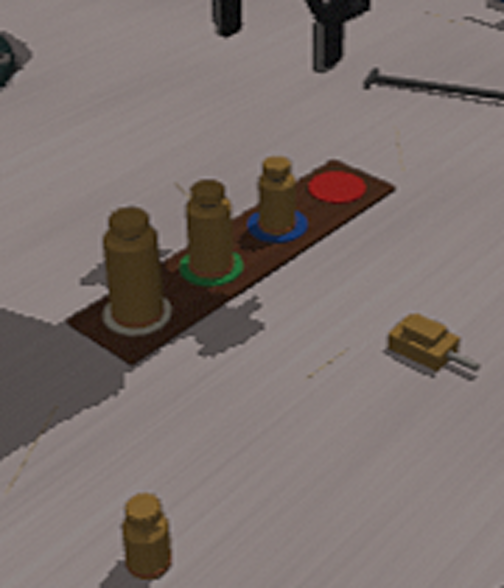

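Lub2 is centred on blue. Last is lub1 at (0.639, −0.253).

{"op": "step_arm", "data": {
  "motion": [
    {"delta_pos":[0.014,-0.026,0],"turn":[0,0,0]},
    {"delta_pos":[0.034,-0.062,0],"turn":[0,0,0]},
    {"delta_pos":[0.056,-0.103,0],"turn":[0,0,0]},
    {"delta_pos":[0.078,-0.144,0],"turn":[0,0,0]},
    {"delta_pos":[0.1,-0.184,0],"turn":[0,0,0]},
    {"delta_pos":[0.122,-0.224,0],"turn":[0,0,0]},
    {"delta_pos":[0.142,-0.26,0],"turn":[0,0,0]},
    {"delta_pos":[0.159,-0.2905,0],"turn":[0,0,0]},
    {"delta_pos":[0.159,-0.2905,0],"turn":[0,0,0]},
    {"delta_pos":[0.159,-0.2905,0],"turn":[0,0,0]},
    {"delta_pos":[0.159,-0.2905,0],"turn":[0,0,0]},
    {"delta_pos":[0.159,-0.2905,-0.03],"turn":[0,0,0]},
    {"delta_pos":[0.159,-0.2905,-0.07],"turn":[0,0,0]},
    {"delta_pos":[0.159,-0.2905,-0.105],"turn":[0,0,0]},
    {"delta_pos":[0.159,-0.2905,-0.13],"turn":[0,0,0]},
    {"delta_pos":[0.159,-0.2905,-0.138],"turn":[0,0,0]},
    {"delta_pos":[0.159,-0.2905,-0.138],"turn":[0,0,0]},
    {"delta_pos":[0.159,-0.2905,-0.138],"turn":[0,0,0]}
  ]
}}

```text
time_s: 23.7
eef_pos: [0.6394, -0.2523, 0.0811]
ee_rot: [-89.9, -0.0, -90.0]
wrist_force: [0.1, -0.1, 0.2]
width: 1.002
```

{"op": "step_arm", "data": {
  "motion": [
    {"delta_pos":[0,0,0],"turn":[0,0,0]},
    {"delta_pos":[0,0,0],"turn":[0,0,0]},
    {"delta_pos":[0,0,0],"turn":[0,0,0]},
    {"delta_pos":[0,0,0],"turn":[0,0,0]},
    {"delta_pos":[0,0,0],"turn":[0,0,0]},
    {"delta_pos":[0,0,0],"turn":[0,0,0]},
    {"delta_pos":[0,0,0],"turn":[0,0,0]},
    {"delta_pos":[0,0,0],"turn":[0,0,0]},
    {"delta_pos":[0,0,0],"turn":[0,0,0]},
    {"delta_pos":[0,0,0],"turn":[0,0,0]}
  ],
  "hand": 0,
  "grip_force": 30
}}

```text
time_s: 24.7
eef_pos: [0.6391, -0.2527, 0.0805]
ee_rot: [-90.0, -0.0, -90.0]
wrist_force: [-1.2, 0.9, 5.0]
width: 0.292
```

```bash
python3 - <<'E'
from h import *
s=env.camera("scene");st=env.read_state()
print({k:np.round(st[k],4) for k in("eef_pos","ee_rot","wrist_force","width")})
cv2.imwrite("pics/s13.png",cv2.resize(s["color"][200:360,160:320],None,fx=3.5,fy=3.5,interpolation=cv2.INTER_CUBIC))
E
```

```text
{'eef_pos': array([ 0.6391, -0.2527,  0.0806]), 'ee_rot': array([-8.99670e+01, -2.03000e-02, -9.00035e+01]), 'wrist_force': array([-0.7431,  0.1025,  6.5751]), 'width': np.float64(0.2933)}
```

View pics/s13.png

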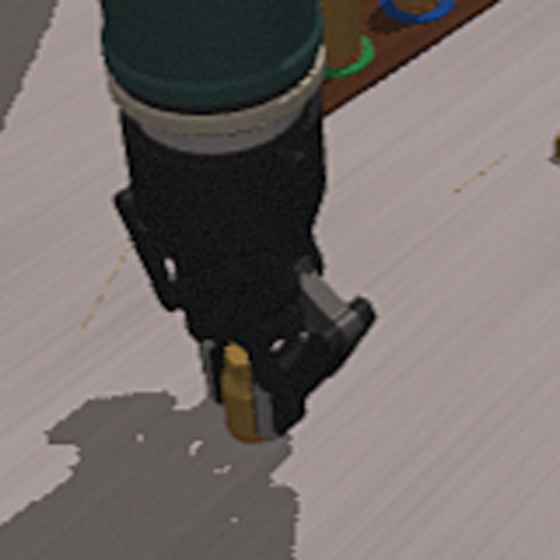

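Lub1 is held (width 0.29, about 25 mm). Lift and carry to red.

{"op": "step_arm", "data": {
  "motion": [
    {"delta_pos":[0,0,0.01],"turn":[0,0,0]},
    {"delta_pos":[0,0,0.03],"turn":[0,0,0]},
    {"delta_pos":[0,0,0.06],"turn":[0,0,0]},
    {"delta_pos":[0,0,0.09],"turn":[0,0,0]},
    {"delta_pos":[0,0,0.115],"turn":[0,0,0]},
    {"delta_pos":[-0.01,0.023,0.125],"turn":[0,0,0]},
    {"delta_pos":[-0.026,0.06,0.125],"turn":[0,0,0]},
    {"delta_pos":[-0.043,0.1,0.125],"turn":[0,0,0]},
    {"delta_pos":[-0.061,0.141,0.125],"turn":[0,0,0]},
    {"delta_pos":[-0.079,0.183,0.125],"turn":[0,0,0]},
    {"delta_pos":[-0.097,0.225,0.125],"turn":[0,0,0]},
    {"delta_pos":[-0.115,0.266,0.125],"turn":[0,0,0]},
    {"delta_pos":[-0.132,0.306,0.125],"turn":[0,0,0]},
    {"delta_pos":[-0.147,0.34,0.125],"turn":[0,0,0]},
    {"delta_pos":[-0.158,0.3655,0.125],"turn":[0,0,0]},
    {"delta_pos":[-0.158,0.3655,0.125],"turn":[0,0,0]},
    {"delta_pos":[-0.158,0.3655,0.125],"turn":[0,0,0]},
    {"delta_pos":[-0.158,0.3655,0.125],"turn":[0,0,0]}
  ]
}}

```text
time_s: 26.55
eef_pos: [0.4815, 0.1123, 0.2051]
ee_rot: [-90.0, -0.0, -90.0]
wrist_force: [0.1, -1.2, 0.2]
width: 0.291
```

{"op": "step_arm", "data": {
  "motion": [
    {"delta_pos":[0,0,-0.035],"turn":[0,0,0]},
    {"delta_pos":[0,0,-0.07],"turn":[0,0,0]},
    {"delta_pos":[0,0,-0.095],"turn":[0,0,0]},
    {"delta_pos":[0,0,-0.105],"turn":[0,0,0]},
    {"delta_pos":[0,0,-0.105],"turn":[0,0,0]},
    {"delta_pos":[0,0,-0.105],"turn":[0,0,0]}
  ]
}}

```text
time_s: 27.15
eef_pos: [0.4817, 0.1125, 0.1005]
ee_rot: [-89.9, 0.0, -90.0]
wrist_force: [-0.1, 0.1, -0.6]
width: 0.291
```

```bash
python3 - <<'E'
from h import *
s=env.camera("scene");st=env.read_state()
print({k:np.round(st[k],4) for k in("eef_pos","ee_rot","wrist_force","width")})
cv2.imwrite("pics/s14.png",cv2.resize(s["color"][120:270,200:370],None,fx=4,fy=4,interpolation=cv2.INTER_CUBIC))
E
```

```text
{'eef_pos': array([0.4819, 0.1127, 0.1009]), 'ee_rot': array([-8.98894e+01,  1.05000e-02, -9.00364e+01]), 'wrist_force': array([ 0.3536, -0.3661, -1.2225]), 'width': np.float64(0.2972)}
```

View pics/s14.png

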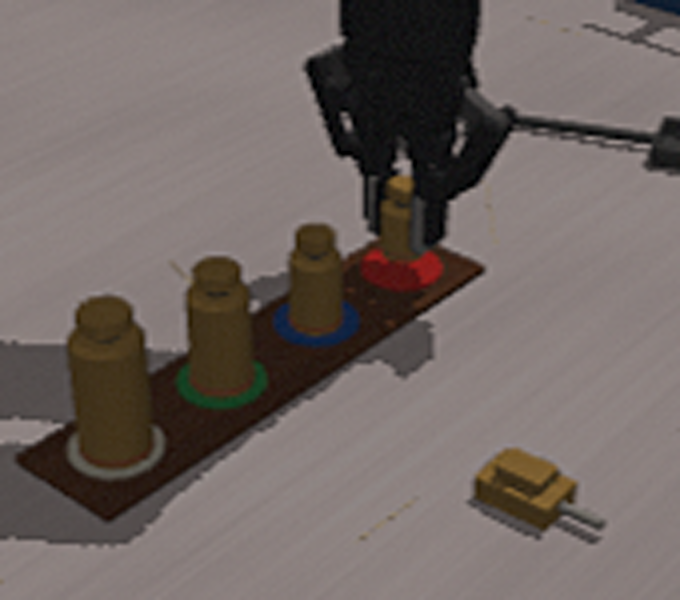

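Lub1 hangs over red's centre: base about (402,258), pad centre about (402,267). Lowering it.

{"op": "step_arm", "data": {
  "motion": [
    {"delta_pos":[0,0,-0.003],"turn":[0,0,0]},
    {"delta_pos":[0,0,-0.006],"turn":[0,0,0]},
    {"delta_pos":[0,0,-0.009],"turn":[0,0,0]},
    {"delta_pos":[0,0,-0.011],"turn":[0,0,0]},
    {"delta_pos":[0,0,-0.012],"turn":[0,0,0]},
    {"delta_pos":[0,0,-0.012],"turn":[0,0,0]},
    {"delta_pos":[0,0,-0.012],"turn":[0,0,0]}
  ]
}}

```text
time_s: 27.9
eef_pos: [0.4807, 0.113, 0.0885]
ee_rot: [-90.0, -0.0, -90.0]
wrist_force: [-1.7, 0.3, 9.2]
width: 0.29
```

{"op": "step_arm", "data": {
  "motion": [
    {"delta_pos":[0,0,0],"turn":[0,0,0]},
    {"delta_pos":[0,0,0],"turn":[0,0,0]},
    {"delta_pos":[0,0,0],"turn":[0,0,0]},
    {"delta_pos":[0,0,0],"turn":[0,0,0]},
    {"delta_pos":[0,0,0],"turn":[0,0,0]},
    {"delta_pos":[0,0,0],"turn":[0,0,0]},
    {"delta_pos":[0,0,0],"turn":[0,0,0]},
    {"delta_pos":[0,0,0.01],"turn":[0,0,0]},
    {"delta_pos":[0,0,0.03],"turn":[0,0,0]},
    {"delta_pos":[0,0,0.07],"turn":[0,0,0]},
    {"delta_pos":[0,0,0.11],"turn":[0,0,0]},
    {"delta_pos":[0,0,0.15],"turn":[0,0,0]},
    {"delta_pos":[0,0,0.17],"turn":[0,0,0]},
    {"delta_pos":[0,0.03,0.17],"turn":[0,0,0]},
    {"delta_pos":[0,0.07,0.17],"turn":[0,0,0]},
    {"delta_pos":[0,0.11,0.17],"turn":[0,0,0]},
    {"delta_pos":[0,0.14,0.17],"turn":[0,0,0]},
    {"delta_pos":[0,0.15,0.17],"turn":[0,0,0]},
    {"delta_pos":[0,0.15,0.17],"turn":[0,0,0]},
    {"delta_pos":[0,0.15,0.17],"turn":[0,0,0]}
  ],
  "hand": 1
}}

```text
time_s: 29.9
eef_pos: [0.4805, 0.2621, 0.2579]
ee_rot: [-90.0, -0.1, -90.0]
wrist_force: [1.0, -0.4, 0.3]
width: 1.002
```

```bash
python3 - <<'E'
from h import *
s=env.camera("scene");t=env.camera("top");st=env.read_state()
print({k:np.round(st[k],4) for k in("time_s","eef_pos","wrist_force","width","joint_vel")})
# predicted outline of an upright lub on each pad centre
im=[s["color"].copy(),t["color"].copy()]
cv2.imwrite("pics/s15.png",cv2.resize(im[0][120:270,200:370],None,fx=4,fy=4,interpolation=cv2.INTER_CUBIC))
cv2.imwrite("pics/t15.png",cv2.resize(im[1][210:275,170:340],None,fx=4.5,fy=4.5,interpolation=cv2.INTER_CUBIC))
z=cv2.imread("pics/scene0.png"),cv2.imread("pics/top0.png")
print("valve diff",cv2.absdiff(s["color"],z[0])[228:256,312:355].mean(),"bend",cv2.absdiff(s["color"],z[0])[275:360,80:140].mean(),cv2.absdiff(t["color"],z[1])[210:280,405:460].mean(),cv2.absdiff(t["color"],z[1])[140:175,246:270].mean())
E
```

```text
{'time_s': np.float64(30.0), 'eef_pos': array([0.4807, 0.2616, 0.2579]), 'wrist_force': array([-0.0236,  0.1865, -0.2555]), 'width': np.float64(1.0011), 'joint_vel': array([-0.2361,  0.0399,  0.0278,  0.2455, -0.1348,  0.1514])}
valve diff 4.682170542635659 bend 1.995359477124183 4.736709956709957 4.51468253968254
```

View pics/s15.png

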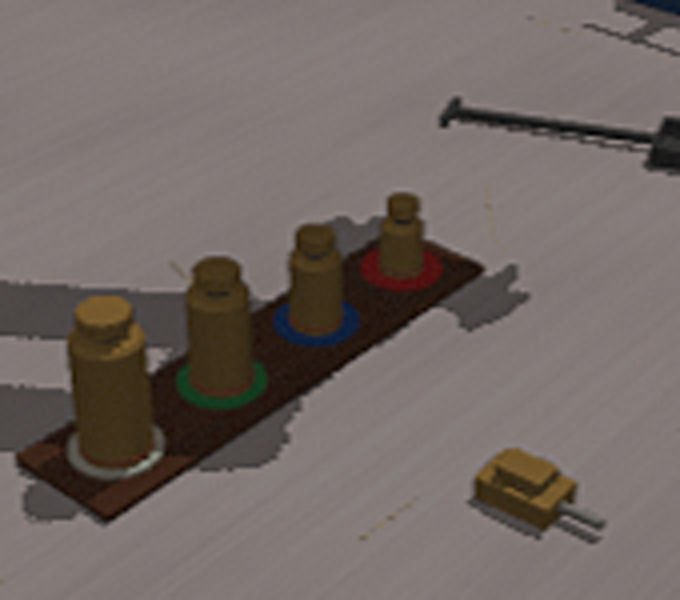

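View pics/t15.png

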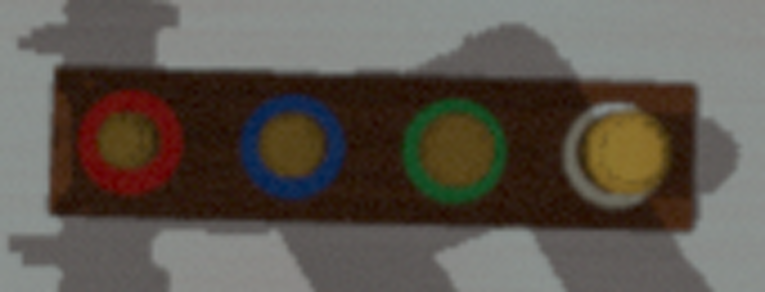

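Both views show each lubricator upright and centred on its pad. In the top view lub4's top leans outward only by the expected parallax. In the scene view its base spans 77–152 px against pad 67–165 px. The valve and pipe bend look unchanged.

```bash
python3 - <<'E'
from h import *
t=env.camera("top")
print(np.round((proj(t,[[.4783,-.112,.008],[.4783,-.112,.077],[.4783,-.112,.09]])-[170,210])*4.5))
print(env.sign_off())
E
```

```text
[[615. 153.]
 [628. 153.]
 [631. 153.]]
the job is handed in; nothing more can be done
None
```

I placed all four lubricators upright on their pads and handed the job in at about 30 s of the 106 s allowed. `sign_off` gave no verdict.

- **Order:** smallest on red, second smallest on blue (the pad next to red), second largest on green, and largest on white.
- **Set-down:** I lowered each one slowly until the wrist force showed contact (6–10 N), then released it and lifted straight up.
- **Position:** the last scene and top views show every lubricator standing and centred, about 1–3 mm off by eye. The largest looked shifted on white in the top view, but its predicted parallax (barrel top at column 628 against pad 615) accounts for that.
- **Bystanders:** the slide valve and pipe bend look unmoved; the image differences there were small, at the level of noise and shadow.
- **Robot:** the gripper was open and clear of everything, with the wrist force near zero.
- **Disagreements:** the two cameras differed by about 2–3 mm, so I averaged them for the pad and pick positions. The automatic outline fit was unreliable once a lubricator was over the board (overlap 0.36–0.45), so the final placement check was by eye.

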